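# Slide the domed dish and the parts tray home against their bench stops

### The job

Set out the watch job for inspection by pushing only: first push the blue glass-domed dish along the bench until it is fully home in the black V nest, touching both arms; then push the white parts tray into the red corner stop until its sides lie flush against both of its bars. Slide them with the fingertips without lifting or tipping either of them or touching the dome's brass knob, and leave the other things on the bench where they stand.

Things in the scene. Friction and masses are not known exactly. Their poses are not given: they have to be found in the camera images.
- dome_dish: round blue dish with a clear dome over a watch movement, one rigid piece of about 0.3 kg that slides on the bench. The blue base is 100 in diameter and 22 high: push there. The dome is 84 to 88 in diameter, up to height 58. Origin: centre of the underside, on the bench; z up
- dome_knob: brass knob on top of the dome, diameter 14, from height 58 to 73 above the bench; fixed to the dome; origin at its foot, on the dish's axis. Not to be touched
- v_nest: black V nest fixed to the bench: two straight arms 92 long, 12 thick, 16 high, joined at a right angle at the apex. x points from the open mouth to the apex, z up. Origin: on the bench, where the dish's centre lies when it touches both arms (inner faces 50 from it, 45 degrees either side of +x). The dish starts 80 to 110 from home on the -x side, up to 25 to either side
- parts_tray: white parts tray with 15 grey compartments and a few metal parts fixed in them, one closed rigid block of about 0.25 kg that slides on the bench: 95 along its x, 130 along its y, 24 high. Origin: centre of the underside, on the bench; z up
- corner_stop: red L-shaped corner stop fixed to the bench, bars 12 wide, 16 high. Origin: on the bench, where the tray's centre lies when home, axes parallel to the tray's. Long bar: inner face at x +47.5, running y -113 to 77; short bar: inner face at y +65, running x -26 to 50. The tray starts 70 to 95 from home on the -x side and 25 to 50 on the -y side, turned up to 0.35 rad either way
- green_cushion: bystander: green casing ring, diameter 42, 20 high, beside the V nest (mm). Origin: centre of the underside. Leave it where it stands
- loupe: bystander: black eye loupe, diameter 36, 38 high, behind the V nest (mm). Origin: centre of the underside. Leave it where it stands
- watch_head: bystander: steel watch with blue dial on a grey round holder, diameter 42, 21 high, behind the corner stop (mm). Origin: centre of the underside. Leave it where it stands
- jar: bystander: small lidded glass jar with brass knob, diameter 58, 53 high (mm). Origin: centre of the underside. Leave it where it stands
- driver_stand: bystander: round black stand of six screwdrivers, diameter 72 (120 at the handles), 118 high, far to the right (mm). Origin: centre of the underside. Leave it where it stands
- oil_cups: bystander: aluminium block with three steel oil cups, 30 x 75, 20 high, far to the left (mm). Origin: centre of the underside. Leave it where it stands
Not all that is in view belongs to the job. Of the things that look like the parts_tray, the larger one is meant. Leave any orange look-alike of the dome_dish alone.

How it is judged:
On the way, in this order (a step that is already met when the one before it is completed fails the run):
1. the domed dish is home in the V nest (horizontal distance between dome_dish and v_nest below 0.0035 m), for 0.2 s.
2. the tray is flush in the corner stop (x of parts_tray in the frame of corner_stop between -0.0035 and 0.0035 m and y of parts_tray in the frame of corner_stop between -0.0035 and 0.0035 m and angle between the x axis of parts_tray and the x axis of corner_stop, either way round below 0.05 rad), for 0.2 s.
At the end, for the whole second after the job is handed in: the dish's centre is within 3.5 mm of its home in the V nest; the tray's centre is within 3.5 mm of home along each axis of the corner stop and its sides within 0.05 rad of the bars; both lie still, flat on the bench (all of step 2 and horizontal distance between dome_dish and v_nest below 0.0035 m and linear speed of each of dome_dish, parts_tray below 0.01 m/s and height (world z) of each of dome_dish, parts_tray below 0.003 m); the robot touches nothing.
It fails at once if the dish is lifted or tipped (height (world z) of dome_dish above 0.006 m or angle between dome_dish's own z axis and vertical above 0.1 rad).
It fails at once if the tray is lifted or tipped (height (world z) of parts_tray above 0.006 m or angle between parts_tray's own z axis and vertical above 0.1 rad).
It fails at once if the brass knob is touched (contact force between the arm and dome_knob above 0.5 N).
It fails at once if the brass knob is touched by the fingers (contact force between the fingers and dome_knob above 0.5 N).
It fails at once if a bystander is moved by more than 15 mm (distance of any of green_cushion, loupe, watch_head, jar, driver_stand, oil_cups from where it was at the start of the episode above 0.015 m).
It also fails if it takes over 64 s, if anything falls off the work surface, if the arm or the gripper's body presses on something with over 40 N, if the wrist force passes 120 N, or if a joint passes its speed limit or range.

### The arm

A 6-joint arm with a two-finger parallel gripper is mounted at the origin on the work surface. World frame = base frame: x ahead of the robot, y to its left, z up, the work surface at z = 0. Lengths are in m, angles in rad, forces in N, time in s.
With the tool pointing down it reaches from about 0.2 to 0.875 m from the base axis. Payload 3.4 kg.
Tool frame: the origin (TCP) lies on the front face of the gripper's body, between the roots of the fingers; the fingertips stand 97 mm ahead of it and the grasp point (between the pads) lies 78 mm ahead of it (bot.tip_extent is the distance from the TCP to the fingertips, in m); z points along the fingers, y is the line along which they close (so a half turn about z gives the same grasp; the last joint's range is limited). The gripper opens to 94 mm and grips with 3 to 60 N. Pads are 16 mm wide; open, the fingers measure 119 mm over their backs; the gripper's body (75 mm by 177 mm) begins 78 mm behind the grasp point.
Start: joints at [-1.302, 0.276, 1.505, -0, 1.361, -0.121], TCP at [0.219, -0.532, 0.303] pointing down, gripper open.
Joint ranges: [-2.89, 2.89], [-0.75, 2.08], [0.22, 2.7], [-1.18, 4.32], [0.11, 2.71], [-2.7, 2.7]. Speed limits (rad/s): [2.57, 2.57, 3.14, 3.14, 3.14, 3.14].

### API

Orientations are given as a rotation vector (axis times angle).
In Python, from cell import bot gives the robot as it stands. The module is installed in compiled form; this text tells all that it offers.
- The arm moves only by the shell command python3 -m handwheel 'ROWS' [FORCE]. ROWS is a JSON object whose one key "deltas" holds a list of rows, each a list of 7 numbers: the shift along the tool's x, y, z in m, then the turn, a rotation vector about the tool's x, y, z in degrees, then the finger opening in m, from 0 to 0.094. In form: {"deltas": [[dx, dy, dz, wx, wy, wz, claw], ...]}. A call has 1 to 8 rows; each row is the pose to reach, as a shift and turn from the pose commanded when the call began, along the tool's axes at that moment; what a row does not reach only later rows make up. A row lasts 1/10 s, in which the tool goes at most 50 mm and 8.59 degrees, less where a joint would pass 70% of its speed; a pose out of reach is approached as far as the arm can. A call with a gripper value outside its range is refused whole. The fingers move at their own pace and stop on an object; FORCE is the grip in N (left out, the last holds). Time passes only in rows, so rows that repeat a pose let the fingers close. It gives the time, the measured TCP pose, the force, the opening and the grip force at its end, in the units of the state.
- bot.get_state(): the state, without advancing time (a new reading comes with each control period).
- bot.snapshot(name): name is "scene" or "top"; returns a dict with "frame" (480x640x3 uint8, red, green, blue), "z_map" (480x640 float32, m along the optical axis (not along the pixel's ray), 0 where there is no reading), "intrinsics" (3x3 intrinsics, pixels), "view" (4x4, takes a point from world to camera coordinates). Camera axes: x right, y down, z forward; pixel columns grow to the right and rows downward; lengths in m; the calibration is good to about 2 mm. A picture is of the moment at which its call begins.
- bot.hand_in(): hands the job in; it is judged then, once.
The state is a dict: "time": time; "joint_positions": joint angles; "qd": joint speeds; "joint_efforts": joint torques, N m; "position": TCP position; "tool_rot": TCP orientation; "wrist_force": force on the tool from outside, world axes, zero at the start; "wrist_torque": the same for the moment, N m; "finger_gap": finger opening in m; "gripper_force": force on a finger pad.
Only numpy, scipy, OpenCV 4.12 (cv2) and the standard library are available. Lean on these libraries where they do the work, as an engineer would, in place of code of your own. Each camera call takes 0.05 s, during which the arm holds its last target. There are 200 camera calls.

## Working session

There is one attempt and no reset: what is moved stays moved. The work goes in short steps, Python scripts to look and compute and a shell command to move; the robot and the scene stay as the last step left them, time stands still between calls to the robot, and variables do not carry over. Pictures are saved under pics/ and viewed, at most 10 in all, crops included, and the job is handed in when it is done.

```bash
mkdir -p pics
python3 - <<'E'
from cell import bot
import cv2, numpy as np
for n in ("top","scene"):
    s=bot.snapshot(n); cv2.imwrite(f"pics/{n}0.png",s["frame"][:,:,::-1]); np.savez(f"{n}0.npz",**s)
    print(n,s["intrinsics"].round(1).tolist(),s["view"].round(3).tolist())
st=bot.get_state(); print({k:np.round(v,3) for k,v in st.items()}, bot.tip_extent)
E
```

```text
top [[466.0, 0.0, 315.9], [0.0, 466.0, 238.8], [0.0, 0.0, 1.0]] [[-0.0, -1.0, -0.006, -0.04], [-0.988, 0.001, -0.153, 0.567], [0.153, 0.006, -0.988, 1.19], [0.0, 0.0, 0.0, 1.0]]
scene [[612.6, 0.0, 315.2], [0.0, 612.6, 238.3], [0.0, 0.0, 1.0]] [[-0.556, 0.831, 0.008, 0.348], [0.685, 0.463, -0.563, -0.329], [-0.471, -0.307, -0.827, 1.676], [0.0, 0.0, 0.0, 1.0]]
{'time': np.float64(0.1), 'joint_positions': array([-1.302,  0.276,  1.506, -0.   ,  1.361, -0.121]), 'qd': array([ 0.001,  0.   , -0.001,  0.   ,  0.001, -0.   ]), 'joint_efforts': array([ 3.0000e-03, -4.0545e+01, -2.3778e+01,  7.0000e-02,  3.0000e-02,
       -0.0000e+00]), 'position': array([ 0.218, -0.532,  0.302]), 'tool_rot': array([-3.081, -0.608,  0.   ]), 'wrist_force': array([ 0.235, -0.061, -0.716]), 'wrist_torque': array([ 0.074,  0.025, -0.042]), 'gripper_force': np.float64(0.0), 'finger_gap': np.float64(0.094)} 0.0972
```

View pics/top0.png

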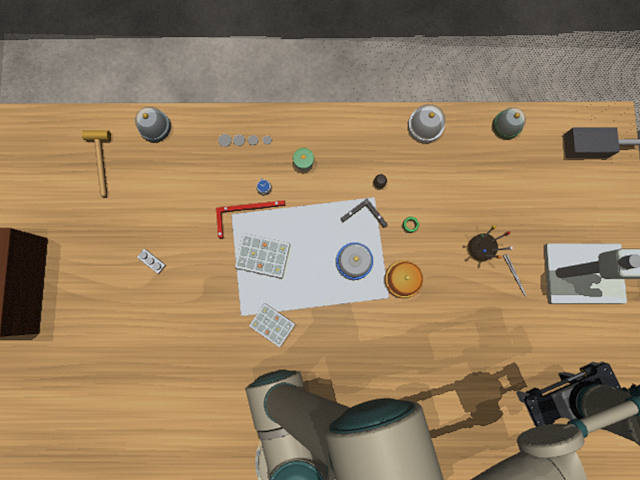

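View pics/scene0.png

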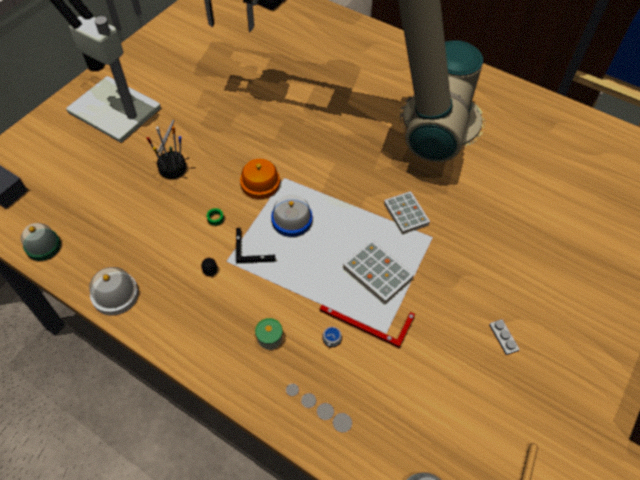

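The top view shows the blue dish at (354,262) and the black V with its apex at (367,203). The large tray is at (263,257), and the red stop has its corner at (218,209) with the long bar running to (285,204). The smaller tray (272,325) and the orange dome (404,279) are decoys. Next I'll measure.

```bash
cat > h.py <<'E'
import numpy as np, cv2
def pts(s):
    K=s["intrinsics"]; T=np.linalg.inv(s["view"]); d=s["z_map"]
    v,u=np.mgrid[:480,:640]; c=np.stack([(u-K[0,2])/K[0,0]*d,(v-K[1,2])/K[1,1]*d,d],-1)
    p=c@T[:3,:3].T+T[:3,3]; p[d<=0]=np.nan; return p
def plane(s,z):   # every pixel's ray met with plane z
    K=s["intrinsics"]; T=np.linalg.inv(s["view"])
    v,u=np.mgrid[:480,:640]; r=np.stack([(u-K[0,2])/K[0,0],(v-K[1,2])/K[1,1],np.ones(u.shape)],-1)@T[:3,:3].T
    o=T[:3,3]; return (o+r*((z-o[2])/r[...,2])[...,None])[...,:2]
def hsv(s): return cv2.cvtColor(s["frame"],cv2.COLOR_RGB2HSV).astype(int)
def rect(q):
    (c,(w,h),a)=cv2.minAreaRect((q*1000).astype(np.float32)); 
    if w<h: w,h,a=h,w,a+90
    return np.round(c,1),round(w,1),round(h,1),round((a+90)%180-90,2)  # mm, deg of long side
def big(m):
    n,l,st,_=cv2.connectedComponentsWithStats(m.astype(np.uint8)); return l==1+st[1:,4].argmax()
def box(p,x0,x1,y0,y1): return (p[...,0]>x0)&(p[...,0]<x1)&(p[...,1]>y0)&(p[...,1]<y1)
E
python3 - <<'E'
from h import *
for n in ("top","scene"):
    s=dict(np.load(n+"0.npz")); p=pts(s); h=hsv(s); H,S,V=h[...,0],h[...,1],h[...,2]; z=p[...,2]
    P=plane(s,.016)
    def rep(nm,m,zz):
        q=plane(s,zz)[m]; print(n,nm,m.sum(),"rect",*rect(q),"z",np.nanmedian(z[m]).round(4))
    B=box(plane(s,0),.2,.7,-.35,.35)
    blue=big(B&(H>105)&(H<130)&(S>150)); rep("blue",blue,.022)
    q=(plane(s,.022)[blue]*1000).astype(np.float32); print("  circ",cv2.minEnclosingCircle(q), "ell",cv2.fitEllipse(cv2.convexHull(q)))
    red=big(B&((H<6)|(H>174))&(S>150)); rep("red",red,.016)
    blk=B&(V<75)&(S<80)
    nn,l,st,c=cv2.connectedComponentsWithStats(blk.astype(np.uint8))
    for i in range(1,nn):
        if st[i,4]>40: rep(f"blk{i} {c[i].round()}",l==i,.016)
    hi=B&(z>.018)&(z<.030)&(S<70)
    nn,l,st,c=cv2.connectedComponentsWithStats(hi.astype(np.uint8))
    for i in range(1,nn):
        if st[i,4]>150: rep(f"tray{i} {c[i].round()}",l==i,.024)
    for nm,m,zz in(("mat",B&(abs(z)<.006)&(S<40),0),): print(nm,np.nanstd(z[m]).round(4),np.nanmedian(z[m]).round(4))
E
```

```text
top blue 87 rect [ 500.9 -137.7] 95.4 72.4 64.74 z 0.021
  circ ((510.7264404296875, -142.62815856933594), 48.37334442138672) ell ((511.3626403808594, -142.89454650878906), (95.40763092041016, 95.50193786621094), 103.0915756225586)
top red 243 rect [664.2 125. ] 157.6 12.3 -84.03 z 0.0139
top blk4 [364. 214.] 62 rect [ 640.9 -172.9] 123.3 55.0 82.66 z 0.0102
top blk17 [278. 375.] 248 rect [215.9  57.7] 108.7 22.6 -89.95 z 0.1668
top tray25 [261. 255.] 1612 rect [527.6 104.9] 129.8 94.9 77.61 z 0.0233
top tray37 [273. 326.] 390 rect [342.   73.8] 89.5 71.3 55.04 z 0.0194
mat 0.0024 -0.0004
scene blue 254 rect [ 534.8 -128.3] 92.9 65.7 -54.04 z 0.0191
  circ ((523.5468139648438, -137.70420837402344), 48.90610885620117) ell ((520.704833984375, -139.09144592285156), (94.3360366821289, 102.25597381591797), 128.74400329589844)
scene red 605 rect [661.8 153.4] 199.2 80.6 -61.74 z 0.0137
scene blk1 [297. 223.] 127 rect [ 523.6 -124.7] 79.2 33.0 -35.44 z 0.0358
scene blk7 [249. 254.] 279 rect [ 629.  -164.2] 90.0 89.8 -54.61 z 0.0138
scene tray47 [379. 270.] 1996 rect [531.2 105.4] 131.3 98.5 77.64 z 0.023
mat 0.0024 -0.0008
```

```bash
cat >> h.py <<'E'
def bar(q):  # mm points of one bar -> centre, long dir deg, half widths by percentile
    vx,vy,x0,y0=cv2.fitLine(q.astype(np.float32),cv2.DIST_HUBER,0,.01,.01).ravel(); d=np.array([vx,vy]); n=np.array([-vy,vx])
    a=(q-[x0,y0])@d; b=(q-[x0,y0])@n; lo,hi=np.percentile(b,[3,97]); l2,h2=a.min(),a.max()
    return np.array([x0,y0])+n*(lo+hi)/2+d*(l2+h2)/2, np.degrees(np.arctan2(vy,vx)), hi-lo, h2-l2
def ell(q,ang):  # split L-shape: in frame turned by ang, bars along u and v; returns two point sets
    R=np.array([[np.cos(ang),np.sin(ang)],[-np.sin(ang),np.cos(ang)]]); return q@R.T
def dish(s):
    p=pts(s); h=hsv(s); H,S,V=h[...,0],h[...,1],h[...,2]
    m=box(p,.42,.72,-.25,-.06)&(H>100)&(H<132)&(S>90)&(p[...,2]>.003)&(p[...,2]<.032); m=big(cv2.dilate(m.astype(np.uint8),np.ones((2,2)))>0)&m
    q=p[m][:,:2]*1000; hull=cv2.convexHull(q.astype(np.float32)); e=cv2.fitEllipse(hull); c=cv2.minEnclosingCircle(q.astype(np.float32))
    return m.sum(),np.round(e[0],1),np.round(e[1],1),np.round(c[0],1),round(c[1],1)
def knob(s):
    h=hsv(s); p=pts(s); P=plane(s,.066); m=box(P,.42,.72,-.25,-.06)&(h[...,0]>14)&(h[...,0]<32)&(h[...,1]>90)&(p[...,2]>.04)
    return m.sum(),(P[m].mean(0)*1000).round(1) if m.any() else None
def tray(s):
    p=pts(s); h=hsv(s); m=box(p,.4,.72,.0,.24)&(p[...,2]>.017)&(p[...,2]<.032)&~((h[...,1]>140)&((h[...,0]<6)|(h[...,0]>174))); m=big(m)
    return (m.sum(),)+rect(plane(s,.024)[m])+rect(p[m][:,:2])
E
python3 - <<'E'
from h import *
for n in ("top","scene"):
    s=dict(np.load(n+"0.npz")); p=pts(s); h=hsv(s); H,S,V=h[...,0],h[...,1],h[...,2]; z=p[...,2]
    print(n,"dish",dish(s),"knob",knob(s),"tray",tray(s))
    blk=big(box(p,.57,.72,-.26,-.08)&(V<95)&(S<90)); red=big(box(p,.55,.75,0,.26)&((H<7)|(H>173))&(S>120))
    for nm,m in(("nest",blk),("corner",red)):
        m=m&(z>.009); q=p[m][:,:2]*1000
        # RANSAC-free split: try angles, pick the one where both bars are thinnest
        best=None
        for a in np.radians(np.arange(-45,45,1.)) if nm=="corner" else np.radians(np.arange(0,90,1.)):
            r=ell(q,a); u,v=r.T
            # corner is at the max of u and v for some quadrant
            for su,sv in((1,1),) :
                uu,vv=u.max()-u,v.max()-v; c=np.minimum(uu,vv).sum()
                if best is None or c<best[0]: best=(c,a,uu,vv)
        c,a,uu,vv=best
        A=q[(uu<14)&(vv>16)]; Bq=q[(vv<14)&(uu>16)]
        print(nm,m.sum(),"ang",np.degrees(a)); 
        for X in(A,Bq): print("   ",len(X),*[np.round(t,1) for t in bar(X)])
E
```

```text
top dish (np.int64(162), array([ 513.1, -143.3]), array([ 96.7, 100.1]), array([ 512.6, -144.5]), 50.8) knob (np.int64(134), array([ 472.6, -229. ])) tray (np.int64(1688), array([527.7, 105. ]), 130.0, 94.8, 77.75, array([528.3, 105.6]), 131.2, 95.5, 77.79)
nest 193 ang 0.0
    45 [ 667. -173.] -85.6 12.1 40.3
    23 [ 630.8 -117.5] -39.3 9.0 20.8
corner 345 ang 6.000000000000001
    231 [665.2 132.2] -83.9 10.3 171.5
    87 [611.2 223.3] 6.4 10.2 68.0
scene dish (np.int64(310), array([ 516.2, -142.8]), array([ 96.8, 101.9]), array([ 517.8, -141.9]), 49.9) knob (np.int64(94), array([ 491.4, -218.5])) tray (np.int64(2133), array([531.2, 105.5]), 131.6, 98.5, 77.64, array([528.1, 104.3]), 132.2, 99.1, 77.01)
nest 248 ang 36.0
    117 [ 660.3 -151.4] -54.9 11.6 73.0Traceback (most recent call last):
  File "<stdin>", line 19, in <module>
  File "h.py", line 19, in bar
    vx,vy,x0,y0=cv2.fitLine(q.astype(np.float32),cv2.DIST_HUBER,0,.01,.01).ravel(); d=np.array([vx,vy]); n=np.array([-vy,vx])
                ~~~~~~~~~~~^^^^^^^^^^^^^^^^^^^^^^^^^^^^^^^^^^^^^^^^^^^^^^^
cv2.error: OpenCV(4.12.0) /io/opencv/modules/imgproc/src/linefit.cpp:50: error: (-215:Assertion failed) count > 0 in function 'fitLine2D_wods'
```

Run:
```python
from h import *
for n in ("top","scene"):
    s=dict(np.load(n+"0.npz")); p=pts(s); h=hsv(s); H,S,V=h[...,0],h[...,1],h[...,2]; z=p[...,2]
    for vt in(75,95):
        m=big(box(p,.585,.72,-.24,-.10)&(V<vt)&(S<90))&(z>.009)
        for nm,q in(("depth",p[m][:,:2]*1000),):
            best=min(((np.minimum(u.max()-u,v-v.min()).sum(),a) for a in np.radians(np.arange(15,56,.5)) for u,v in [ell(q,a).T]))
            u,v=ell(q,best[1]).T; uu=np.percentile(u,99)-u; vv=v-np.percentile(v,1)
            A=bar(q[(uu<13)&(vv>16)]); B=bar(q[(vv<13)&(uu>16)])
            a=np.radians((A[1]+90+B[1]+180*9)%180 if 0 else ((A[1]+90)%180+(B[1])%180)/2)
            uc=ell(A[0],a)[0]; vc=ell(B[0],a)[1]
            home=ell(np.array([uc-56,vc+56]),-a)
            print(n,vt,m.sum(),np.degrees(best[1]),A,B,"HOME",home.round(1),"xdir",np.degrees(a)-45)
```

```text
top 75 33 37.5 (array([ 642.42011924, -137.14935715]), np.float32(-54.298756), np.float64(4.793770502137005), np.float64(64.47834357574249)) (array([ 634.51245462, -204.15132908]), np.float32(37.294697), np.float64(2.364593637078491), np.float64(66.08118479063637)) HOME [ 593.3 -165. ] xdir -8.502033
top 95 193 37.5 (array([ 647.12763624, -139.41562704]), np.float32(-53.344032), np.float64(8.444329556063845), np.float64(74.20671874920409)) (array([ 638.07048147, -206.72062383]), np.float32(37.04133), np.float64(10.49722627524553), np.float64(71.18083996896249)) HOME [ 597.8 -166.9] xdir -8.151352
scene 75 236 38.0 (array([ 651.49247094, -139.32229375]), np.float32(-54.21863), np.float64(11.536165912309896), np.float64(70.83942238135515)) (array([ 642.7417102 , -205.18730834]), np.float32(38.28731), np.float64(9.807022946059654), np.float64(74.86032812685346)) HOME [ 601.6 -166.1] xdir -7.96566
scene 95 248 38.0 (array([ 650.64912611, -138.52298233]), np.float32(-54.195023), np.float64(11.74971339231831), np.float64(73.12201482636073)) (array([ 642.71437593, -205.13591262]), np.float32(38.058483), np.float64(9.701936926702773), np.float64(74.86255482365388)) HOME [ 601.4 -166.2] xdir -8.068272
```

```bash
python3 -m handwheel '{"deltas": [[0.3625,-0.2935,0.05,0,0,37.7,0.06],[0.3625,-0.2935,0.05,0,0,37.7,0.06],[0.3625,-0.2935,0.05,0,0,37.7,0.06],[0.3625,-0.2935,0.05,0,0,37.7,0.06],[0.3625,-0.2935,0.05,0,0,37.7,0.06],[0.3625,-0.2935,0.05,0,0,37.7,0.06],[0.3625,-0.2935,0.05,0,0,37.7,0.06],[0.3625,-0.2935,0.05,0,0,37.7,0.06]]}'
```

```text
time: 0.9
position: [0.4067, -0.1867, 0.2604]
tool_rot: [3.113, -0.421, 0.0]
wrist_force: [1.2, -0.8, -0.8]
finger_gap: 0.0598
gripper_force: 0.0
```

```bash
python3 -m handwheel '{"deltas": [[0,0,0,0,0,0,0.06],[0,0,0,0,0,0,0.06],[0,0,0,0,0,0,0.06]]}'
cat >> h.py <<'E'
def go(st,x,y,z,yaw):
    from scipy.spatial.transform import Rotation as R
    r=R.from_rotvec(st["tool_rot"]); t=np.array([x,y,z])-st["position"]
    y0=r.as_matrix()[:2,0]; c=np.degrees(np.arctan2(y0[1],y0[0]))
    print("yaw now",c.round(2),"pos",np.round(st["position"],4),"delta",r.inv().apply(t).round(4),"wz",round((c-yaw+180)%360-180,2), "tilt",r.as_matrix()[2,2].round(5))
E
python3 - <<'E'
from cell import bot; from h import *
go(bot.get_state(),.442,-.123,.108,-15.4)
E
```

```text
time: 1.2
position: [0.406, -0.1894, 0.2607]
tool_rot: [3.113, -0.421, -0.0]
wrist_force: [-0.2, -0.8, 0.5]
finger_gap: 0.0601
gripper_force: 0.0
yaw now -15.39 pos [ 0.406  -0.1894  0.2607] delta [ 0.0171 -0.0737  0.1526] wz 0.01 tilt -1.0
```

```bash
python3 -m handwheel '{"deltas": [[0.017,-0.04,0,0,0,0,0.06],[0.017,-0.0737,0,0,0,0,0.06],[0.017,-0.0737,0.04,0,0,0,0.06],[0.017,-0.0737,0.08,0,0,0,0.06],[0.017,-0.0737,0.12,0,0,0,0.06],[0.017,-0.0737,0.1526,0,0,0,0.06],[0.017,-0.0737,0.1526,0,0,0,0.06],[0.017,-0.0737,0.1526,0,0,0,0.06]]}'
python3 - <<'E'
from cell import bot; from h import *
s=bot.snapshot("top"); cv2.imwrite("pics/top1.png",cv2.resize(s["frame"][160:340,200:440,::-1],None,fx=3,fy=3)); print(dish(s))
t=bot.snapshot("scene"); print(dish(t)); go(bot.get_state(),.6-.048*np.cos(.27),-.1665+.048*np.sin(.27),.108,-15.4)
E
```

```text
time: 2.0
position: [0.4422, -0.1236, 0.1083]
tool_rot: [3.113, -0.424, -0.001]
wrist_force: [0.8, 0.3, -0.1]
finger_gap: 0.06
gripper_force: 0.0
(np.int64(13), array([551.7, -94. ]), array([ 82.7, 205.2]), array([ 535.1, -181.7]), 18.8)
(np.int64(301), array([ 515.8, -142.8]), array([ 96.5, 103.3]), array([ 517.9, -141.2]), 49.6)
yaw now -15.46 pos [ 0.4434 -0.1236  0.1097] delta [ 0.1144 -0.0004  0.0021] wz -0.06 tilt -0.99999
```

View pics/top1.png

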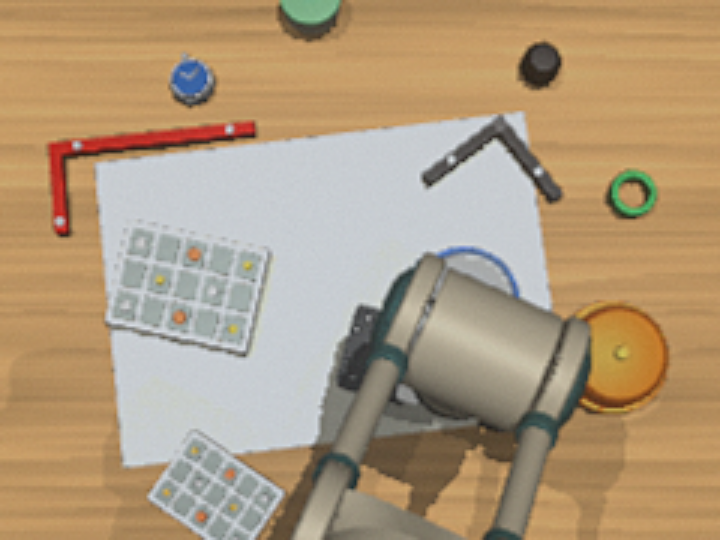

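The top view, partly hidden by the arm, shows the fingers behind the dish with a clear path up to the V (its corner is at about (500,120) in this crop). I'll start pushing.

```bash
python3 -m handwheel '{"deltas": [[0.015,0,0.001,0,0,0,0.06],[0.028,0,0.001,0,0,0,0.06],[0.04,0,0.001,0,0,0,0.06],[0.052,0,0.001,0,0,0,0.06],[0.064,0,0.001,0,0,0,0.06],[0.076,0,0.001,0,0,0,0.06],[0.088,0,0.001,0,0,0,0.06],[0.095,0,0.001,0,0,0,0.06]]}';  python3 - <<'E'
from cell import bot; from h import *
print(dish(bot.snapshot("scene"))); go(bot.get_state(),.6-.048*np.cos(.27),-.1665+.048*np.sin(.27),.108,-15.4)
E
```

```text
time: 2.9
position: [0.5355, -0.1478, 0.1071]
tool_rot: [3.113, -0.42, 0.002]
wrist_force: [-2.0, 0.0, 3.3]
finger_gap: 0.0598
gripper_force: 2.1
(np.int64(321), array([ 584.6, -158.9]), array([97.8, 98.5]), array([ 585.6, -158.4]), 49.7)
yaw now -15.37 pos [ 0.5365 -0.1481  0.1071] delta [ 0.0181  0.0008 -0.0008] wz 0.03 tilt -1.0
```

```bash
python3 -m handwheel '{"deltas": [[0.004,0,0,0,0,0,0.06],[0.008,0,0,0,0,0,0.06],[0.011,0,0,0,0,0,0.06],[0.013,0,0,0,0,0,0.06],[0.013,0,0,0,0,0,0.06]]}';  python3 - <<'E'
from cell import bot; from h import *
print(dish(bot.snapshot("scene"))); go(bot.get_state(),.6-.048*np.cos(.27),-.1665+.048*np.sin(.27),.108,-15.4)
E
python3 -m handwheel '{"deltas": [[0.001,0,0,0,0,0,0.06],[0.002,0,0,0,0,0,0.06],[0.002,0,0,0,0,0,0.06]]}'; python3 -m handwheel '{"deltas": [[0.001,0,0,0,0,0,0.06],[0.002,0,0,0,0,0,0.06],[0.002,0,0,0,0,0,0.06]]}'
```

```text
time: 3.45
position: [0.5469, -0.1509, 0.107]
tool_rot: [3.113, -0.42, 0.002]
wrist_force: [0.3, -0.6, -0.3]
finger_gap: 0.0599
gripper_force: 0.5
(np.int64(326), array([ 594.6, -162.9]), array([ 97.2, 113.2]), array([ 599.7, -159.6]), 51.1)
yaw now -15.37 pos [ 0.5469 -0.1509  0.1071] delta [ 0.0074  0.0009 -0.0009] wz 0.03 tilt -1.0
time: 3.8
position: [0.5482, -0.1512, 0.1071]
tool_rot: [3.113, -0.42, -0.0]
wrist_force: [-1.2, 0.1, 0.1]
finger_gap: 0.06
gripper_force: 0.7
time: 4.1
position: [0.5505, -0.1519, 0.1072]
tool_rot: [3.113, -0.42, 0.001]
wrist_force: [-0.9, 0.0, -0.9]
finger_gap: 0.0598
gripper_force: 0.6
```

```bash
for i in 1 ; do python3 -m handwheel '{"deltas": [[0.001,0,0,0,0,0,0.06],[0.002,0,0,0,0,0,0.06],[0.002,0,0,0,0,0,0.06]]}'; done; python3 -m handwheel '{"deltas": [[0.001,0,0,0,0,0,0.06],[0.0015,0,0,0,0,0,0.06],[0.0015,0,0,0,0,0,0.06]]}';python3 -m handwheel '{"deltas": [[0.001,0,0,0,0,0,0.06],[0.0015,0,0,0,0,0,0.06],[0.0015,0,0,0,0,0,0.06]]}'
python3 - <<'E'
from cell import bot; from h import *
s=bot.snapshot("scene");print(dish(s)); cv2.imwrite("pics/sc2.png",cv2.resize(s["frame"][150:300,190:390,::-1],None,fx=4,fy=4,interpolation=2))
E
```

```text
time: 4.4
position: [0.5517, -0.1522, 0.107]
tool_rot: [-3.113, 0.42, 0.002]
wrist_force: [-3.8, 0.6, 1.4]
finger_gap: 0.0601
gripper_force: 1.4
time: 4.7
position: [0.5521, -0.1523, 0.107]
tool_rot: [-3.113, 0.42, 0.006]
wrist_force: [-6.4, 0.9, 1.7]
finger_gap: 0.0598
gripper_force: 2.7
time: 5.0
position: [0.5524, -0.1524, 0.1069]
tool_rot: [-3.113, 0.419, 0.01]
wrist_force: [-8.2, 1.0, 5.1]
finger_gap: 0.0601
gripper_force: 3.8
(np.int64(315), array([ 593.3, -172.1]), array([ 99.4, 135.3]), array([ 606.1, -165.5]), 55.3)
```

View pics/sc2.png

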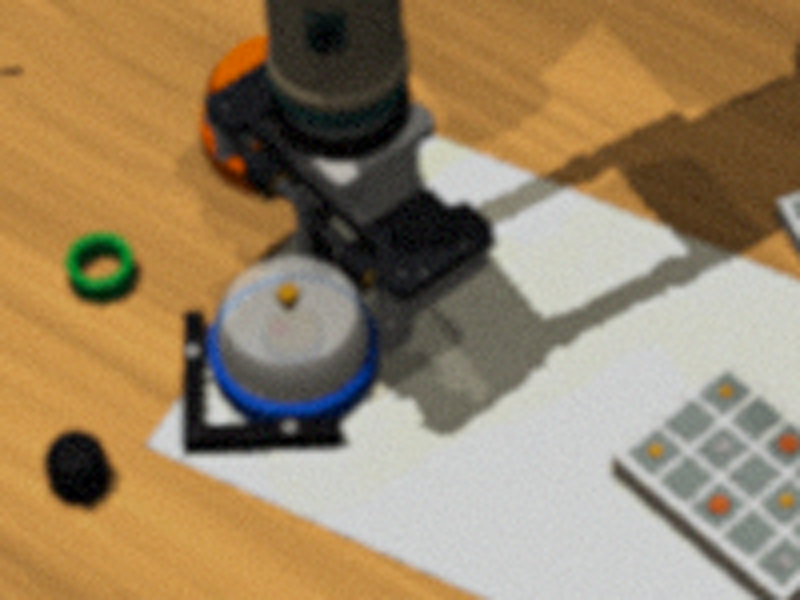

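The crop shows the dish at (290,340) seated between both black arms. The reaction of about 8 N points along the nest's -x axis, which fits contact with both arms. I'll retract and verify.

```bash
python3 -m handwheel '{"deltas": [[-0.003,0,0,0,0,0,0.06],[-0.02,0,0,0,0,0,0.06],[-0.05,0,0,0,0,0,0.06],[-0.08,0,-0.03,0,0,0,0.08],[-0.1,0,-0.07,0,0,0,0.094],[-0.12,-0.05,-0.07,0,0,0,0.094],[-0.13,-0.1,-0.07,0,0,0,0.094],[-0.13,-0.14,-0.07,0,0,0,0.094]]}'
python3 - <<'E'
from cell import bot; from h import *
s=bot.snapshot("scene");print(dish(s),tray(s)); s=bot.snapshot("top");print(dish(s),tray(s)); cv2.imwrite("pics/top3.png",cv2.resize(s["frame"][170:320,200:440,::-1],None,fx=3,fy=3,interpolation=2))
go(bot.get_state(),.445,.123,.107,-12.3)
E
```

```text
time: 5.85
position: [0.4673, 0.0177, 0.1784]
tool_rot: [-3.112, 0.423, -0.008]
wrist_force: [0.6, -0.6, 1.0]
finger_gap: 0.0936
gripper_force: 0.0
(np.int64(313), array([ 596.5, -169.9]), array([ 98.3, 119.9]), array([ 604.5, -166.3]), 53.3) (np.int64(2120), array([531.7, 106. ]), 132.7, 99.3, 77.62, array([528.3, 105. ]), 132.9, 98.8, 77.19)
(np.int64(153), array([ 597.6, -164.7]), array([97.3, 99.5]), array([ 597.2, -164.5]), 49.7) (np.int64(67), array([709.5, 105.1]), 35.7, 19.3, -83.56, array([710.5, 106. ]), 36.1, 18.1, -86.61)
yaw now -15.06 pos [0.4691 0.0204 0.1782] delta [-0.0503 -0.0926  0.0712] wz -2.76 tilt -0.99998
```

View pics/top3.png

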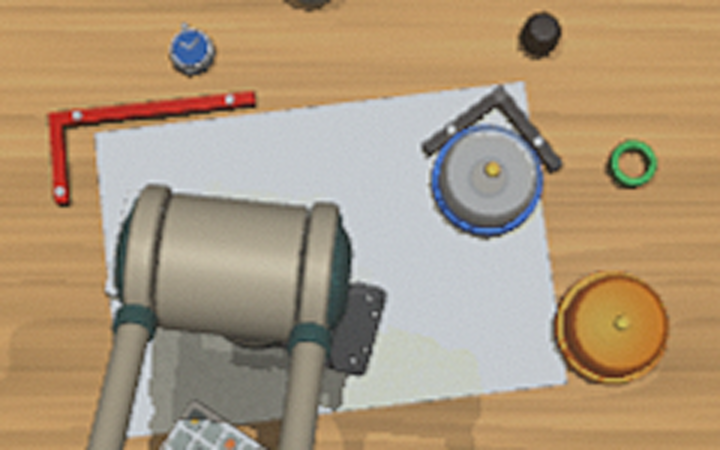

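The dish touches both V arms, with its centre at about (485,178) in this crop. The force direction agrees, so the dish is home. Next I'll go behind the tray.

```bash
python3 -m handwheel '{"deltas": [[-0.035,-0.03,0,0,0,-1,0.094],[-0.05,-0.07,0,0,0,-2.8,0.094],[-0.05,-0.0926,0,0,0,-2.8,0.094],[-0.05,-0.0926,0.03,0,0,-2.8,0.094],[-0.05,-0.0926,0.06,0,0,-2.8,0.094],[-0.05,-0.0926,0.071,0,0,-2.8,0.094],[-0.05,-0.0926,0.071,0,0,-2.8,0.094]]}'
python3 - <<'E'
from cell import bot; from h import *
go(bot.get_state(),.445,.123,.107,-12.3)
c=np.array([.5282,.105]); 
for k in (70,56): print(c-k/1000*np.array([np.cos(np.radians(-12.3)),np.sin(np.radians(-12.3))]))
E
```

```text
time: 6.65
position: [0.4431, 0.1183, 0.1051]
tool_rot: [3.122, -0.345, -0.003]
wrist_force: [0.3, 0.4, -0.3]
finger_gap: 0.0942
gripper_force: 0.0
yaw now -12.6 pos [0.4431 0.1183 0.1051] delta [ 0.0009 -0.005  -0.0019] wz -0.3 tilt -1.0
[0.45980681 0.11991213]
[0.47348545 0.1169297 ]
```

```bash
python3 -m handwheel '{"deltas": [[0.01,-0.003,-0.002,0,0,-0.3,0.094],[0.02,-0.005,-0.002,0,0,-0.3,0.094],[0.026,-0.005,-0.002,0,0,-0.3,0.094],[0.03,-0.005,-0.002,0,0,-0.3,0.094],[0.034,-0.005,-0.002,0,0,-0.3,0.094],[0.034,-0.005,-0.002,0,0,-0.3,0.094]]}'
python3 - <<'E'
from cell import bot; from h import *
s=bot.snapshot("scene");print(tray(s)); go(bot.get_state(),.445,.123,.107,-12.3)
E
```

```text
time: 7.25
position: [0.4779, 0.1162, 0.1082]
tool_rot: [3.123, -0.336, 0.001]
wrist_force: [-0.4, 0.4, -0.1]
finger_gap: 0.0943
gripper_force: 0.1
(np.int64(2190), array([525.9, 105.8]), 130.9, 121.6, 77.84, array([525.8, 104.4]), 132.6, 114.8, 77.97)
yaw now -12.27 pos [0.4778 0.1162 0.1082] delta [-0.0335  0.0003  0.0011] wz 0.03 tilt -1.0
```

```bash
python3 -m handwheel '{"deltas": [[0.0088,0.002,0,0,0,-2.3,0.094],[0.0177,0.0038,0,0,0,-4.6,0.094],[0.0266,0.0051,0,0,0,-6.9,0.094],[0.0356,0.0061,0,0,0,-9.25,0.094],[0.0447,0.0067,0,0,0,-11.6,0.094],[0.0537,0.007,0,0,0,-13.9,0.094],[0.0627,0.0069,0,0,0,-16.2,0.094],[0.0718,0.0064,0,0,0,-18.5,0.094]]}'
python3 - <<'E'
from cell import bot; from h import *
s=bot.snapshot("scene");print(tray(s)); go(bot.get_state(),.445,.123,.107,6.2)
cv2.imwrite("pics/sc4.png",cv2.resize(s["frame"][200:380,280:480,::-1],None,fx=3,fy=3,interpolation=2))
E
```

```text
time: 8.1
position: [0.5455, 0.0946, 0.1079]
tool_rot: [3.136, 0.174, -0.003]
wrist_force: [-2.1, -0.4, 1.5]
finger_gap: 0.0941
gripper_force: 1.1
(np.int64(2314), array([595.8,  99.3]), 130.1, 118.5, -83.2, array([595. ,  98.6]), 131.3, 116.7, -83.07)
yaw now 6.39 pos [0.5477 0.0945 0.1081] delta [-0.0989 -0.0398  0.0009] wz 0.19 tilt -1.0
```

View pics/sc4.png

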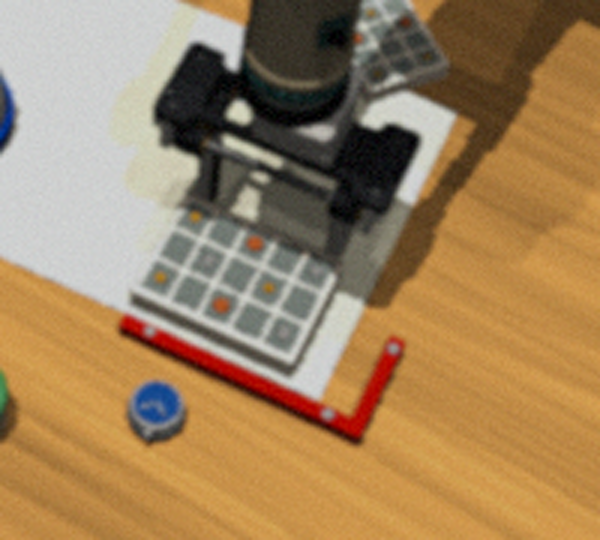

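The tray is now parallel to the long bar: its far edge, (135,300) to (295,360), runs beside the bar. I'll push it home against that bar.

```bash
python3 -m handwheel '{"deltas": [[0.003,0,0,0,0,0,0.094],[0.006,0,0,0,0,0,0.094],[0.009,0,0,0,0,0,0.094],[0.0105,0,0,0,0,0,0.094],[0.0105,0,0,0,0,0,0.094]]}'; python3 -m handwheel '{"deltas": [[0.001,0,0,0,0,0,0.094],[0.0015,0,0,0,0,0,0.094],[0.0015,0,0,0,0,0,0.094]]}';python3 -m handwheel '{"deltas": [[0.001,0,0,0,0,0,0.094],[0.0015,0,0,0,0,0,0.094],[0.0015,0,0,0,0,0,0.094]]}'
```

```text
time: 8.65
position: [0.557, 0.0961, 0.1081]
tool_rot: [-3.137, -0.171, -0.001]
wrist_force: [0.1, 0.9, 0.6]
finger_gap: 0.0936
gripper_force: 0.1
time: 8.95
position: [0.558, 0.0962, 0.1081]
tool_rot: [3.137, 0.171, -0.0]
wrist_force: [-2.6, -0.3, 0.7]
finger_gap: 0.0934
gripper_force: 0.7
time: 9.25
position: [0.559, 0.0963, 0.1081]
tool_rot: [3.137, 0.171, -0.002]
wrist_force: [-4.1, 0.1, 2.7]
finger_gap: 0.0946
gripper_force: 1.8
```

```bash
python3 -m handwheel '{"deltas": [[0.001,0,0,0,0,0,0.094],[0.002,0,0,0,0,0,0.094],[0.002,0,0,0,0,0,0.094]]}'; python3 -m handwheel '{"deltas": [[-0.003,0,0,0,0,0,0.094],[-0.02,0,0,0,0,0,0.094],[-0.05,0,0,0,0,0,0.094],[-0.07,0,-0.03,0,0,0,0.094],[-0.09,0,-0.07,0,0,0,0.08],[-0.11,0.05,-0.09,0,0,0,0.05],[-0.13,0.1,-0.09,0,0,0,0.05],[-0.13,0.14,-0.09,0,0,0,0.05]]}'
python3 - <<'E'
from cell import bot; from h import *
for n in("scene","top"):
    s=bot.snapshot(n);print(tray(s))
u,v=622.1,85-52-65-8-30; go(bot.get_state(),(u*.9942-v*.108)/1000,(u*.108+v*.9942)/1000,.107,96.2)
E
```

```text
time: 9.55
position: [0.5593, 0.0963, 0.1079]
tool_rot: [3.137, 0.171, -0.009]
wrist_force: [-7.9, -1.2, 5.4]
finger_gap: 0.0942
gripper_force: 3.5
time: 10.35
position: [0.4475, -0.0575, 0.1997]
tool_rot: [3.135, 0.174, 0.008]
wrist_force: [1.4, 0.5, 0.1]
finger_gap: 0.0654
gripper_force: 0.0
(np.int64(2321), array([618.3, 102.1]), 130.2, 98.1, -83.79, array([616.3, 101.1]), 131.3, 98.1, -83.05)
(np.int64(1643), array([614.6, 101.5]), 129.8, 95.7, -83.59, array([615.4, 102.1]), 130.4, 95.8, -83.88)
yaw now 5.86 pos [ 0.4497 -0.0621  0.1994] delta [ 0.1809 -0.0419  0.0933] wz -90.34 tilt -0.99997
```

```bash
python3 -m handwheel '{"deltas": [[0.04,-0.01,0,0,0,-8,0.05],[0.08,-0.02,0,0,0,-16,0.05],[0.12,-0.03,0,0,0,-24,0.05],[0.16,-0.04,0,0,0,-32,0.05],[0.181,-0.042,0,0,0,-40,0.05],[0.181,-0.042,0,0,0,-48,0.05],[0.181,-0.042,0,0,0,-56,0.05],[0.181,-0.042,0,0,0,-64,0.05]]}';python3 -m handwheel '{"deltas": [[0,0,0,0,0,-8,0.05],[0,0,0,0,0,-16,0.05],[0,0,0,0,0,-24,0.05],[0,0,0,0,0,-26.3,0.05],[0,0,0,0,0,-26.3,0.05]]}'
python3 - <<'E'
from cell import bot; from h import *
u,v=622.1,85-52-65-8-30; go(bot.get_state(),(u*.9942-v*.108)/1000,(u*.108+v*.9942)/1000,.107,96.2)
E
```

```text
time: 11.25
position: [0.6244, 0.006, 0.1978]
tool_rot: [2.563, 1.815, 0.003]
wrist_force: [-0.2, 0.5, 0.6]
finger_gap: 0.0502
gripper_force: 0.0
time: 11.75
position: [0.624, 0.0057, 0.1981]
tool_rot: [2.09, 2.344, 0.003]
wrist_force: [-0.4, 0.2, 0.0]
finger_gap: 0.05
gripper_force: 0.0
yaw now 96.56 pos [0.624  0.0057 0.1981] delta [-0.0083  0.0009  0.0911] wz 0.36 tilt -1.0
```

```bash
python3 -m handwheel '{"deltas": [[-0.008,0.001,0.03,0,0,0.3,0.05],[-0.008,0.001,0.06,0,0,0.3,0.05],[-0.008,0.001,0.085,0,0,0.3,0.05],[-0.008,0.001,0.09,0,0,0.3,0.05],[0.006,0.001,0.09,0,0,0.3,0.05],[0.017,0.001,0.09,0,0,0.3,0.05],[0.025,0.001,0.09,0,0,0.3,0.05],[0.03,0.001,0.09,0,0,0.3,0.05]]}'
python3 -m handwheel '{"deltas": [[0.005,0,0,0,0,0,0.05],[0.01,0,0,0,0,0,0.05],[0.015,0,0,0,0,0,0.05],[0.02,0,0,0,0,0,0.05],[0.025,0,0,0,0,0,0.05],[0.03,0,0,0,0,0,0.05],[0.03,0,0,0,0,0,0.05]]}'
python3 - <<'E'
from cell import bot; from h import *
print(tray(bot.snapshot("scene")))
u,v=622.1,12; go(bot.get_state(),(u*.9942-v*.108)/1000,(u*.108+v*.9942)/1000,.107,96.2)
E
```

```text
time: 12.55
position: [0.6212, 0.0358, 0.1097]
tool_rot: [2.093, 2.338, 0.002]
wrist_force: [-0.4, -2.7, 1.5]
finger_gap: 0.0499
gripper_force: 1.2
time: 13.25
position: [0.6169, 0.0656, 0.1079]
tool_rot: [-2.096, -2.338, -0.0]
wrist_force: [0.6, -0.2, 0.8]
finger_gap: 0.0499
gripper_force: 0.0
(np.int64(2317), array([617.9, 141. ]), 133.5, 108.4, -83.69, array([614.3, 140.3]), 134.6, 108.1, -84.62)
yaw now 96.24 pos [0.6168 0.0655 0.1078] delta [0.0135 0.0019 0.0008] wz 0.04 tilt -1.0
```

```bash
python3 -m handwheel '{"deltas": [[0.004,0,0,0,0,0,0.05],[0.008,0,0,0,0,0,0.05],[0.011,0,0,0,0,0,0.05],[0.012,0,0,0,0,0,0.05],[0.012,0,0,0,0,0,0.05]]}'
python3 -m handwheel '{"deltas": [[0.001,0,0,0,0,0,0.05],[0.002,0,0,0,0,0,0.05],[0.002,0,0,0,0,0,0.05]]}'
python3 -m handwheel '{"deltas": [[0.001,0,0,0,0,0,0.05],[0.002,0,0,0,0,0,0.05],[0.002,0,0,0,0,0,0.05]]}'
```

```text
time: 13.8
position: [0.6158, 0.077, 0.1081]
tool_rot: [-2.097, -2.339, -0.0]
wrist_force: [-0.8, 0.3, -0.3]
finger_gap: 0.0501
gripper_force: 0.0
time: 14.1
position: [0.6157, 0.0786, 0.1081]
tool_rot: [2.097, 2.339, -0.0]
wrist_force: [0.0, -0.4, -1.0]
finger_gap: 0.0499
gripper_force: 0.3
time: 14.4
position: [0.6156, 0.079, 0.1082]
tool_rot: [2.095, 2.338, -0.004]
wrist_force: [-0.3, -5.2, -0.2]
finger_gap: 0.0499
gripper_force: 3.0
```

```bash
python3 -m handwheel '{"deltas": [[0.001,0,0,0,0,0,0.05],[0.0015,0,0,0,0,0,0.05],[0.0015,0,0,0,0,0,0.05]]}'; python3 -m handwheel '{"deltas": [[-0.003,0,0,0,0,0,0.05],[-0.02,0,0,0,0,0,0.05],[-0.05,0,0,0,0,0,0.05],[-0.05,0,-0.03,0,0,0,0.05],[-0.05,-0.03,-0.08,0,0,0,0.05],[-0.05,-0.08,-0.1,0,0,0,0.05],[-0.05,-0.13,-0.1,0,0,0,0.05],[-0.05,-0.18,-0.1,0,0,0,0.05]]}'
python3 - <<'E'
from cell import bot; from h import *
for n in("scene","top"):
    s=bot.snapshot(n);print(tray(s),dish(s))
    cv2.imwrite(f"pics/{n}5.png",cv2.resize(s["frame"][170:320,200:440,::-1] if n=="top" else s["frame"][190:370,190:430,::-1],None,fx=3,fy=3,interpolation=2))
print(bot.get_state()["position"])
E
```

```text
time: 14.7
position: [0.6156, 0.0793, 0.1082]
tool_rot: [2.094, 2.337, -0.006]
wrist_force: [0.5, -9.6, -0.0]
finger_gap: 0.0503
gripper_force: 4.7
time: 15.5
position: [0.4507, 0.0134, 0.2092]
tool_rot: [2.096, 2.337, 0.004]
wrist_force: [-0.2, -1.1, 1.3]
finger_gap: 0.05
gripper_force: 0.0
(np.int64(2374), array([611.7, 153.5]), 130.5, 98.6, -83.81, array([609. , 152.4]), 131.0, 98.4, -83.84) (np.int64(322), array([ 593.8, -172.4]), array([ 99.1, 141.2]), array([ 609. , -163.3]), 56.6)
(np.int64(1662), array([607.4, 154. ]), 135.1, 104.5, -88.5, array([612.8, 156.7]), 136.2, 105.0, -83.65) (np.int64(154), array([ 597.4, -164.9]), array([97.2, 99.7]), array([ 596.6, -165.7]), 50.3)
[0.44319341 0.01410359 0.20722375]
```

View pics/top5.png

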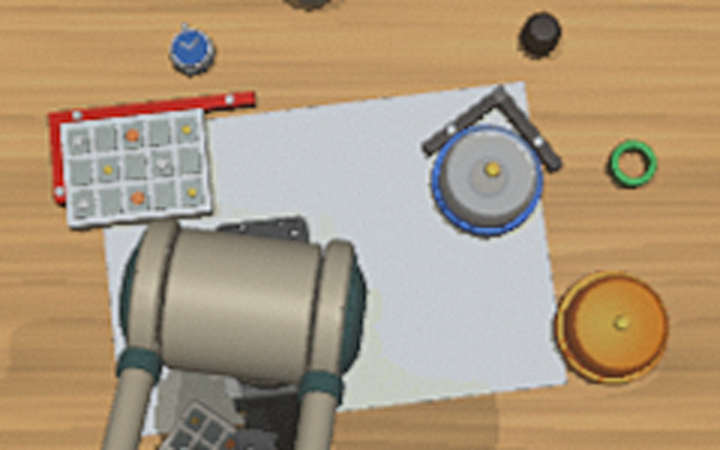

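View pics/scene5.png

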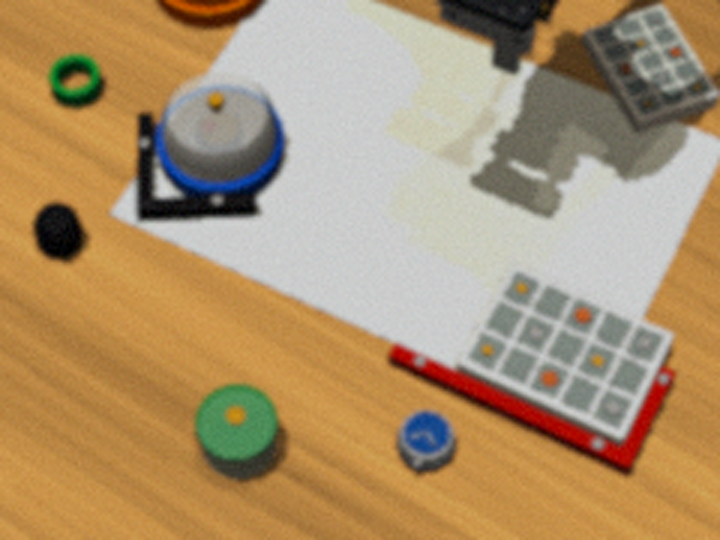

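Both pictures show the tray flush against both red bars (corner at (60,120) in the top crop) and the dish touching both V arms (centre at (485,178)). The bystanders in view look unmoved. Handing in.

```bash
python3 -c "
from cell import bot
print(bot.hand_in())"
```

```text
the job is handed in; nothing more can be done
None
```

I pushed the blue dish home in the V nest, then pushed the white tray flush into the red corner stop, and handed the job in at about 15.6 s; the final pictures and push forces agree with both being home, but hand-in returned no verdict.

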